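# Load the connector shell into the test box

## Robot

A 7-joint arm with a two-finger parallel gripper is mounted at the origin on the work surface. World frame = base frame: x ahead of the robot, y to its left, z up, the work surface at z = 0. Lengths are in m, angles in rad, forces in N, time in s.
With the tool pointing down it reaches from about 0.425 to 0.875 m from the base axis. Payload 4.7 kg.
Tool frame: the origin (TCP) lies at the centre of the arm's flange, where the gripper is bolted on; the fingertips stand 173 mm ahead of it and the grasp point (between the pads) lies 155 mm ahead of it; z points along the fingers, y is the line along which they close (so a half turn about z gives the same grasp; the last joint's range is limited). The gripper opens to 85 mm and grips with 20 to 120 N. Pads are 22 mm wide; open, the fingers measure 114 mm over their backs; the gripper's body (76 mm by 85 mm) begins 54 mm behind the grasp point. The pads swing forward as they close: fully open they stand 13 mm farther back than shut.
Start: joints at [-1.266, 0.321, -0.07, 1.45, 0.023, 1.371, -0.057], TCP at [0.186, 0.623, 0.405] pointing down, gripper open.
Joint ranges: [-2.86, 2.86], [-0.3, 2.09], [-1.38, 1.24], [0.06, 2.45], [-1.56, 4.7], [0.09, 2.05], [-2.69, 2.69]. Speed limits (rad/s): [2.57, 2.57, 3.14, 3.14, 3.14, 3.14, 3.14].

## Interface

Orientations are given as a unit quaternion [w, x, y, z].
In Python, from bench import * gives the robot as it stands.
- The arm moves only by the shell command python3 -m creep 'ROWS' [FORCE]. ROWS is JSON, a list of rows, each an object of numbers: "x", "y", "z": the shift along the tool's x, y, z in units of 40 mm (1.0 is 40 mm); "twist": the turn about the tool's z in units of 5 degrees (1.0 is 5 degrees); "fingers": the opening, from -1 (shut) to 1 (fully open). A call has 1 to 12 rows; each row shifts and turns the commanded pose from where the row before left it, along the tool's axes as they then stand; what a row does not reach is not made up. A row lasts 1/12 s, in which the tool goes at most 41.7 mm and 7.16 degrees, less where a joint would pass 70% of its speed; a pose out of reach is approached as far as the arm can. A call is refused whole if a number of a shift passes 1 or a number of a turn 1, either way. A call with a gripper value outside its range is refused whole. The fingers move at their own pace and stop on an object; FORCE is the grip in N (left out, the last holds). Time passes only in rows, so rows that do not move let the fingers close. It gives the time, the measured TCP pose, the force, the opening and the grip force at its end, in the units of the state.
- state(): the state, without advancing time (a new reading comes with each control period).
- snapshot(name): name is "scene" or "top" or "wrist"; returns a dict with "img" (400x640x3 uint8, blue, green, red), "fx", "fy", "cx", "cy" (pixels), "k1" (the pictures are not rectified: a ray, as slopes to the right and down, at radius r is drawn at 1 + k1 r^2 times it, then the intrinsics apply), "xyz" and "rotation" of the camera in the world; the wrist camera has in their place "hand_eye" (4x4, takes a point from camera to tool coordinates, whose origin is the TCP and whose axes are the flange's). Camera axes: x right, y down, z forward; pixel columns grow to the right and rows downward; lengths in m; the calibration is good to about 2 mm. A picture is of the moment at which its call begins: read the wrist's pose just before it. There is no depth.
- hand_in(): hands the job in; it is judged then, once.
The state is a dict: "clock": time; "q": joint angles; "qvel": joint speeds; "joint_efforts": joint torques, N m; "position": TCP position; "tcp_rot": TCP orientation; "force": force on the tool from outside, world axes, zero at the start; "wrist_torque": the same for the moment, N m; "gripper_width": finger opening in m; "finger_force": force on a finger pad.
Only numpy, scipy, OpenCV 4.12 (cv2) and the standard library are available. Lean on these libraries where they do the work, as an engineer would, in place of code of your own. Each camera call takes 0.05 s, during which the arm holds its last target. There are 200 camera calls.

## Task

The test box's tray is parked half shut on its first catch: press the release button on top so that the tray springs right out, stand the short flanged connector shell foot-down in the tray's round pocket and let go of it, then push the tray gently home by its front plate, past the first catch, until the home catch clicks and holds it shut. Push only as hard as it takes to feel the click, do not lean hard on tray or button, and leave everything else on the bench where it is.

Things in the scene. Friction and masses are not known exactly. Their poses are not given: they have to be found in the camera images.
- tester: Connector test box, grey metal, fixed: 160 (x) x 130 (y) x 62 mm high. Origin: centre of its underside; front, where the tray comes out, at its own -x. Roof slot over the tray, 48 wide, 60 deep, open in front. Release axis at x -4 mm. First catch holds at tray joint 0.042; the home catch's depth differs on every box (home joint -0.016 to +0.016), unseen, only felt. Pressing the release frees both.
- tray (a joint): Slide of the tray, m, growing as it comes out (box -x): 0.042 at start, 0.075 out. Sprung outward, 2 N out to 4 N home. Pushed in, the first catch is climbed from 0.057 to 0.048 (8 N); 12 mm before home the home catch begins (up to 9 N), easing some 6 mm before home; then it clicks. A hard stop lies 1.5 mm past home. Short of the click it springs back. Never push with over 18 N.
- tray_front (a point): Middle of the front face of the tray's front plate (aluminium, 104 wide, 18 thick, 6 to 50 mm above the bench), facing the box's -x; point 28 mm above the bench, at x = -0.100 - tray joint in the box frame. Push here, towards the box's +x, slowly near home. At home it stands 4 to 36 mm in front of the box.
- tray_pocket (a point): Centre of the floor of the tray's round pocket: 32 mm wide, 10 deep, chamfered 1.5 mm, upright; floor 12 mm and tray surface 22 mm above the bench; in the box frame at x = -0.054 - tray joint, y 0, so 49 mm in front of the box with the tray out. The front plate's inner face is 28 mm from it. Axes as the box's.
- release_top (a point): Centre of the top of the release button: a round grey cap 28 mm wide, in a black collar on the box's roof; 74 mm above the bench when up, 12 above the roof. Moves straight down.
- release (a joint): Travel of the release button, m: 0 up, 0.010 fully down. It is sprung: 3 N to start, frees the tray at about 4 to 5 mm and 4 to 5 N, 7.5 N at 10 mm, where it meets a hard stop; never press with over 22 N. It comes up again by itself.
- shell: The shell to load: bare aluminium, round, upright, loose, 44 mm high, 60 to 130 g. Origin: centre of its underside, z up. Foot 30 mm wide from 0 to 12 mm (bevelled 1.5), flange 36 wide from 12 to 17, barrel 26 wide from 17 to 44 (grip here). By the brown work sheet. Seated, its origin is at the pocket point and the flange 2 mm above the tray.
- plug_long: Bystander: the long plug, bare aluminium, round, upright, 85 mm high, 38 mm wide up to 30 mm, 28 mm above. Origin: centre of its underside. It and the shell may change places.
- spool: Bystander: green plastic solder spool, upright, 62 mm wide, 56 high. Origin: centre of its underside.
- flux_bottle: Bystander: glass bottle with a red cap, 56 mm wide, 120 high. Origin: centre of its underside.
- driver: Bystander: screwdriver lying along its own x, red handle to -x. Origin near its middle, on the bench.
- screw_dish: Bystander: shallow round steel dish, 80 mm wide, 25 high. Origin: centre of its underside.
- sponge_tin: Bystander: flat dark steel tin, 70 x 50 x 18 mm. Origin: centre of its underside.
Things that resemble listed ones, but are neither listed nor needed, are in the scene too. What is shaped like the shell but purple is not meant. What is shaped like the tester but pink is not meant.

How it is judged:
On the way, in this order (a step that is already met when the one before it is completed fails the run):
1. the tray has sprung out (value of joint tray above 0.066 m), for 0.2 s.
2. the shell stands let go in the pocket of the open tray (value of joint tray above 0.06 m and horizontal distance between shell and tray_pocket below 0.004 m and z of shell in the frame of tray_pocket below 0.003 m and angle between shell's own z axis and vertical below 0.12 rad and contact force between the fingers and shell below 0.05 N), for 0.2 s.
At the end, for the whole second after the job is handed in: The tray is caught home (tray joint below 0.022 m, staying there by itself) and at rest, the release button is up (below 2.5 mm), and the shell stands still in the pocket: within 4 mm of its centre, its underside within 3 mm of the floor, tilted less than 0.12 rad (value of joint tray below 0.022 m and not (velocity of joint tray above 0.005 m/s) and value of joint release below 0.0025 m and horizontal distance between shell and tray_pocket below 0.004 m and z of shell in the frame of tray_pocket below 0.003 m and angle between shell's own z axis and vertical below 0.12 rad and linear speed of shell below 0.01 m/s); the robot touches nothing.
It fails at once if the tray is pushed with more than 18 N (contact force between any of the fingers, the arm and tray above 18 N).
It fails at once if the release button is pressed with more than 22 N (contact force between the fingers and release above 22 N).
It fails at once if a bystander is moved by more than 10 mm (distance of any of plug_long, spool, flux_bottle, driver, screw_dish, sponge_tin from where it was at the start of the episode above 0.01 m).
It also fails if it takes over 66 s, if anything falls off the work surface, if the arm or the gripper's body presses on something with over 40 N, if the wrist force passes 120 N, or if a joint passes its speed limit or range.

## Working session

There is one attempt and no reset: what is moved stays moved. The work goes in short steps, Python scripts to look and compute and a shell command to move; the robot and the scene stay as the last step left them, time stands still between calls to the robot, and variables do not carry over. Pictures are saved under pics/ and viewed, at most 10 in all, crops included, and the job is handed in when it is done.

```bash
ls; mkdir -p pics
python3 - <<'E'
from bench import *
import cv2
print(state())
for n in("scene","top"):
    s=snapshot(n); cv2.imwrite(f"pics/{n}0.png",s["img"]); print({k:v for k,v in s.items() if k!="img"})
E
```

```text
pics
{'clock': 0.0, 'q': array([-1.26590148,  0.32186059, -0.07008935,  1.45167018,  0.02256987,
        1.37076963, -0.05689245]), 'qvel': array([-0.00098476, -0.00065116, -0.00042372,  0.00143417,  0.00115698,
       -0.0001623 , -0.00052656]), 'joint_efforts': array([-3.02617182e-04, -4.93586183e+01, -3.82444058e-01, -3.14330220e+01,
        1.29819833e-02,  1.13224695e-02, -8.82022306e-06]), 'position': array([0.18633103, 0.62251739, 0.40360119]), 'tcp_rot': array([-1.06802533e-04,  1.44867601e-01,  9.89450583e-01, -9.54555706e-04]), 'force': array([-0.20935427, -0.65949623, -0.01901106]), 'wrist_torque': array([ 0.02805425, -0.00503937,  0.01345083]), 'finger_force': 0.0, 'gripper_width': 0.08533855653900216}
{'fx': 372.2734288502672, 'fy': 372.2734288502672, 'cx': 319.227186069965, 'cy': 195.81019618489464, 'k1': -0.07862518767616072, 'xyz': array([ 1.2604897 , -0.59932968,  0.69843736]), 'rotation': array([-0.42547745,  0.79621502,  0.38244676, -0.19683765])}
{'fx': 380.7182431425557, 'fy': 380.7182431425557, 'cx': 323.2216406881598, 'cy': 197.05996143891156, 'k1': 0.011256855577910849, 'xyz': array([ 0.48289707, -0.03745931,  0.9031587 ]), 'rotation': array([ 0.02853802, -0.70042865,  0.71307611, -0.01038048])}
```

View pics/scene0.png

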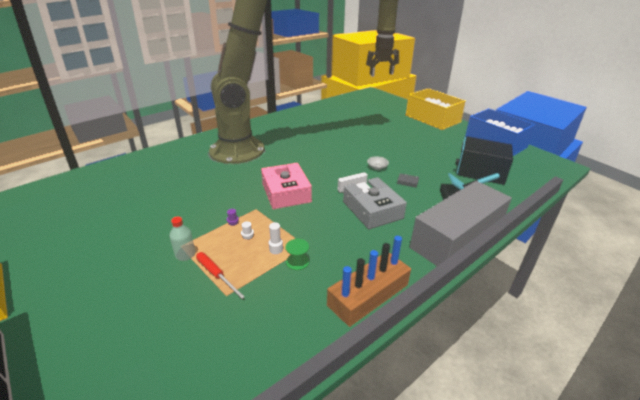

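View pics/top0.png

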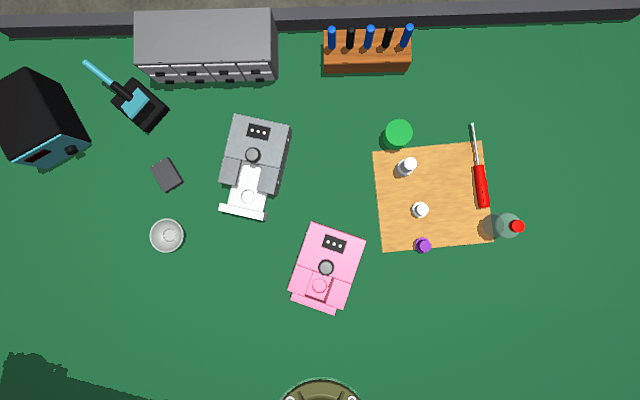

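The scene picture shows the grey tester at about (373,200), the pink lookalike at (287,185), the shell at (247,231) and the long plug at (275,238). In the top picture the grey tester is at (255,155), its button at (252,155) and its front plate at (243,212). The shell is at (420,210) with the purple lookalike below it at (423,245). I'll enlarge both for measuring.

```bash
cat > h.py <<'E'
from bench import *
import cv2, numpy as np
from scipy.spatial.transform import Rotation as R
def rot(q): return R.from_quat([q[1],q[2],q[3],q[0]]).as_matrix()
def pose(s,st=None):
    if "hand_eye" in s:
        T=np.eye(4); T[:3,:3]=rot(st["tcp_rot"]); T[:3,3]=st["position"]; T=T@np.array(s["hand_eye"]); return T[:3,:3],T[:3,3]
    return rot(s["rotation"]),np.array(s["xyz"])
def K(s): return np.array([[s["fx"],0,s["cx"]],[0,s["fy"],s["cy"]],[0,0,1.]])
def cast(s,px,z,st=None):
    Rm,c=pose(s,st); px=np.array(px,float).reshape(-1,1,2)
    u=cv2.undistortPoints(px,K(s),np.array([s["k1"],0,0,0.]))[:,0]
    d=np.c_[u,np.ones(len(u))]@Rm.T
    return c+d*((z-c[2])/d[:,2])[:,None]
def proj(s,P,st=None):
    Rm,c=pose(s,st); p=(np.array(P,float).reshape(-1,3)-c)@Rm
    return cv2.projectPoints(p,np.zeros(3),np.zeros(3),K(s),np.array([s["k1"],0,0,0.]))[0][:,0]
E
python3 - <<'E'
from h import *
s=snapshot("top"); im=s["img"]
a=cv2.resize(im[105:230,205:305],None,fx=4,fy=4,interpolation=cv2.INTER_CUBIC)
b=cv2.resize(im[145:245,375:455],None,fx=5,fy=5,interpolation=cv2.INTER_CUBIC)
o=np.zeros((500,800,3),np.uint8);o[:,:400]=a;o[:,400:]=b;cv2.imwrite("pics/crop.png",o)
hsv=cv2.cvtColor(im,cv2.COLOR_BGR2HSV)
m=((hsv[...,1]<50)&(hsv[...,2]>60)).astype(np.uint8)
roi=np.zeros_like(m);roi[105:230,205:305]=1
cs,_=cv2.findContours(m*roi,cv2.RETR_EXTERNAL,cv2.CHAIN_APPROX_NONE)
c=max(cs,key=cv2.contourArea);print(cv2.minAreaRect(c),cv2.boxPoints(cv2.minAreaRect(c)))
for n,p,z in(("button",(252.3,155),.074),("shelltop",(419,209),.044),("plugtop",(409,163),.085),("purple",(423,245),.03),("spool",(398,134),.056)):print(n,cast(s,p,z).round(4))
print(cast(s,[(234,114),(291,126),(275,195),(219,185)],.062).round(4))
E
```

```text
((251.87635803222656, 167.20223999023438), (61.61150360107422, 99.53781127929688), 12.994616508483887) [[210.66849 208.76965]
 [233.05054 111.78089]
 [293.08423 125.63483]
 [270.70218 222.6236 ]]
button [[0.6246 0.1383 0.074 ]]
shelltop [[ 0.4997 -0.23    0.044 ]]
plugtop [[ 0.5981 -0.2025  0.085 ]]
purple [[ 0.4183 -0.2395  0.03  ]]
spool [[ 0.6679 -0.1858  0.056 ]]
[[0.7205 0.1815 0.062 ]
 [0.6902 0.0532 0.062 ]
 [0.536  0.0908 0.062 ]
 [0.5607 0.2159 0.062 ]]
```

View pics/crop.png

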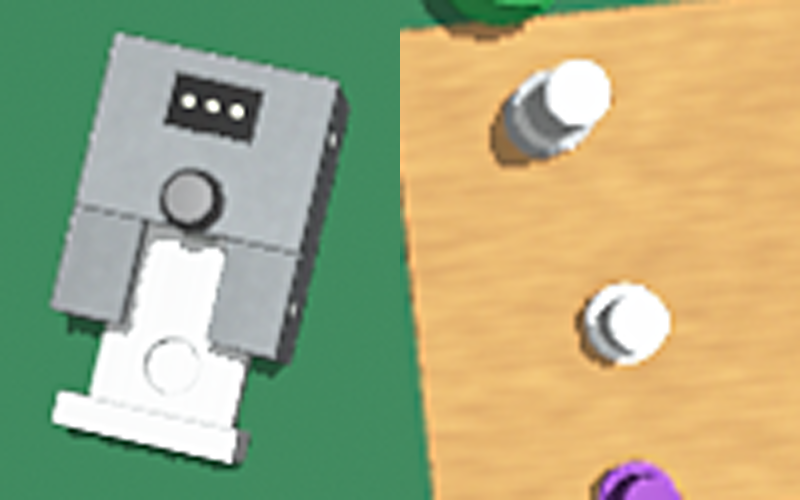

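The crop shows the button cap at crop (190,198), the roof corners at (117,33), (337,80), (282,360) and (52,305), and the shell's barrel top at (638,322). Next I fit the box pose.

Run:
```python
from h import *
s=snapshot("top")
cr=np.array([(117,33),(337,80),(282,360),(52,305)],float)
px=cr/4+[205,105]-.4
P=cast(s,px,.062)[:,:2]
M=np.array([(.08,.065),(.08,-.065),(-.08,-.065),(-.08,.065)])
c=P.mean(0);H=(M).T@(P-c);th=np.arctan2(H[0,1]-H[1,0],H[0,0]+H[1,1])
Rz=lambda a:np.array([[np.cos(a),-np.sin(a)],[np.sin(a),np.cos(a)]])
print("box",c,np.degrees(th),"resid",((M@Rz(th).T+c-P)*1e3).round(1).tolist())
b=cast(s,[(252.1,154.1)],.074)[0];print("button",b,"pred",c+Rz(th)@[-.004,0])
print("shell",cast(s,[(422.2,209)],.044))
print("plug",cast(s,[(410.2,163.2)],.085))
pk=cast(s,[((171/4)+204.6,365/4+104.6)],.022)[0];print("pocket now",pk,"pred",c+Rz(th)@[-.096,0])
st=state();T=rot(st["tcp_rot"]);print(T.round(3))
```

```text
box [0.63089697 0.13734707] -13.212067409322067 resid [[0.5, 0.5], [0.4, -2.2], [1.2, 1.8], [-2.2, -0.1]]
button [0.6265682  0.13868485 0.074     ] pred [0.62700285 0.13826129]
shell [[ 0.49953573 -0.2370809   0.044     ]]
plug [[ 0.59756453 -0.20503662  0.085     ]]
pocket now [0.53777833 0.161547   0.022     ] pred [0.53743801 0.15928843]
[[-0.958  0.287 -0.   ]
 [ 0.287  0.958 -0.001]
 [-0.    -0.001 -1.   ]]
```

```bash
python3 -m creep '[{"twist":-0.7,"fingers":-1},{"x":-0.7,"y":-0.5,"fingers":-1},{"x":-0.75,"y":-0.5,"fingers":-1},{"x":-0.75,"y":-0.5,"fingers":-1},{"x":-0.75,"y":-0.5,"fingers":-1},{"x":-0.75,"y":-0.5,"fingers":-1},{"x":-0.75,"y":-0.5,"fingers":-1},{"x":-0.75,"y":-0.5,"fingers":-1},{"x":-0.75,"y":-0.5,"fingers":-1},{"x":-0.75,"y":-0.5,"fingers":-1},{"x":-0.75,"y":-0.5,"fingers":-1},{"fingers":-1}]' 40
cat > go.py <<'E'
import sys
from h import *
st=state();T=rot(st["tcp_rot"]);print("pos",st["position"].round(4),"yaw",np.degrees(np.arctan2(T[1,0],T[0,0])).round(2),"z",T[:,2].round(4),"F",st["force"].round(2),"w",round(st["gripper_width"],4),"t",st["clock"])
if len(sys.argv)>3: print("units",(T.T@(np.array(list(map(float,sys.argv[1:4])))-st["position"])/.04).round(3))
E
python3 go.py .627 .1385 .27
```

```text
pos [0.1863 0.6226 0.404 ] yaw 163.34 z [-3.0e-04 -1.1e-03 -1.0e+00] F [-0.19 -0.25  0.95] w 0.0852 t 0.2
units [-14.023  -8.432   3.362]schema error: expected keys x, y, z, twist, fingers
```

All five keys are required.

```bash
python3 -m creep '[{"x":0,"y":0,"z":0,"twist":-0.7,"fingers":-1},{"x":-0.7,"y":-0.5,"z":0,"twist":0,"fingers":-1},{"x":-0.75,"y":-0.5,"z":0,"twist":0,"fingers":-1},{"x":-0.75,"y":-0.5,"z":0,"twist":0,"fingers":-1},{"x":-0.75,"y":-0.5,"z":0,"twist":0,"fingers":-1},{"x":-0.75,"y":-0.5,"z":0,"twist":0,"fingers":-1},{"x":-0.75,"y":-0.5,"z":0,"twist":0,"fingers":-1},{"x":-0.75,"y":-0.5,"z":0,"twist":0,"fingers":-1},{"x":-0.75,"y":-0.5,"z":0,"twist":0,"fingers":-1},{"x":-0.75,"y":-0.5,"z":0,"twist":0,"fingers":-1},{"x":-0.75,"y":-0.5,"z":0,"twist":0,"fingers":-1},{"x":0,"y":0,"z":0,"twist":0,"fingers":-1}]' 40
python3 go.py .627 .1385 .27
```

```text
clock: 1.2
position: [0.437, 0.3527, 0.4049]
tcp_rot: [0.002, 0.121, 0.993, -0.002]
force: [0.6, -1.4, -0.1]
gripper_width: -0.0001
finger_force: 0.0
pos [0.437  0.3527 0.4049] yaw 166.13 z [ 0.0036 -0.0037 -1.    ] F [ 0.64 -1.38 -0.1 ] w -0.0001 t 1.2
units [-5.881 -4.05   3.409]
```

```bash
python3 -m creep '[{"x":-0.75,"y":-0.5,"z":0.2,"twist":0,"fingers":-1},{"x":-0.75,"y":-0.5,"z":0.4,"twist":-0.1,"fingers":-1},{"x":-0.75,"y":-0.5,"z":0.4,"twist":0,"fingers":-1},{"x":-0.75,"y":-0.5,"z":0.4,"twist":0,"fingers":-1},{"x":-0.75,"y":-0.5,"z":0.4,"twist":0,"fingers":-1},{"x":-0.75,"y":-0.5,"z":0.4,"twist":0,"fingers":-1},{"x":-0.75,"y":-0.5,"z":0.4,"twist":0,"fingers":-1},{"x":-0.6,"y":-0.5,"z":0.4,"twist":0,"fingers":-1},{"x":0,"y":0,"z":0,"twist":0,"fingers":-1},{"x":0,"y":0,"z":0,"twist":0,"fingers":-1},{"x":0,"y":0,"z":0,"twist":0,"fingers":-1}]'
python3 go.py .627 .1385 .253
python3 - <<'E'
from h import *
st=state();s=snapshot("wrist");cv2.imwrite("pics/w1.png",s["img"]);
print(s["hand_eye"],proj(s,[(.627,.1385,.074)],st))
E
```

```text
clock: 2.12
position: [0.6235, 0.1531, 0.2845]
tcp_rot: [-0.0, 0.11, 0.994, 0.0]
force: [0.3, 1.2, -0.2]
gripper_width: -0.0001
finger_force: 0.0
pos [0.6235 0.1531 0.2845] yaw 167.35 z [-9.e-04  8.e-04 -1.e+00] F [ 0.28  1.19 -0.2 ] w -0.0001 t 2.1167
units [-0.165 -0.337  0.787]
[[ 6.17453481e-04 -9.47639992e-01 -3.19340044e-01  8.20849317e-02]
 [ 9.99999591e-01  7.96394463e-04 -4.29767632e-04 -5.84246998e-05]
 [ 6.61585639e-04 -3.19339648e-01  9.47640096e-01  3.10634672e-02]
 [ 0.00000000e+00  0.00000000e+00  0.00000000e+00  1.00000000e+00]] [[296.53164818 249.77151741]]
```

View pics/w1.png

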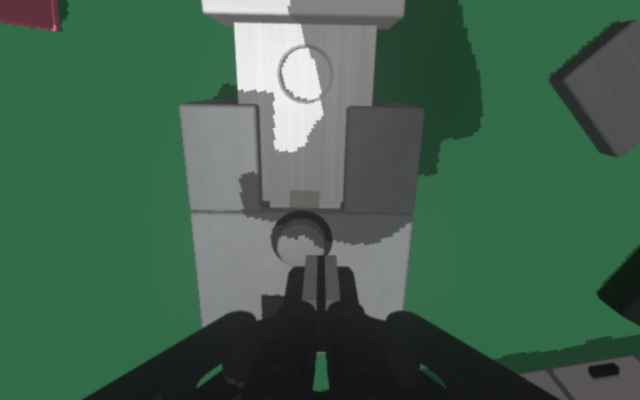

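The wrist view has the cap centred at about (301,244) and the pocket rim at (305,73). The closed fingertips sit just behind the cap. I refine both positions from these.

```bash
python3 - <<'E'
from h import *
st=state();s=snapshot("wrist")
b=cast(s,[(301,244)],.074,st)[0];p=cast(s,[(305,73)],.022,st)[0]
print(b,p); d=b-p; print(np.hypot(d[0],d[1]),np.degrees(np.arctan2(d[1],d[0])))
# edges for yaw: roof step line and plate inner edge ends
q=cast(s,[(192,212),(413,212)],.062,st); e=q[0]-q[1];print("yaw step",np.degrees(np.arctan2(e[1],e[0]))+90)
q=cast(s,[(204,12),(404,22)],.05,st); e=q[0]-q[1];print("yaw plate",np.degrees(np.arctan2(e[1],e[0]))+90)
E
python3 go.py .6275 .137 .253
```

```text
[0.62437863 0.1427313  0.074     ] [0.53601591 0.16376478 0.022     ]
0.09083159045318236 -13.389269006756628
yaw step -12.533137040294008
yaw plate -15.047321685428955
pos [0.6233 0.1544 0.2854] yaw 167.49 z [ 5.0e-04  1.6e-03 -1.0e+00] F [-1.23  0.33 -0.55] w 0.0002 t 2.2167
units [-0.197 -0.402  0.809]
```

```bash
python3 -m creep '[{"x":-0.13,"y":-0.32,"z":0.2,"twist":0.12,"fingers":-1},{"x":0,"y":0,"z":0.3,"twist":0,"fingers":-1},{"x":0,"y":0,"z":0.2,"twist":0,"fingers":-1},{"x":0,"y":0,"z":0.1,"twist":0,"fingers":-1},{"x":0,"y":0,"z":0,"twist":0,"fingers":-1},{"x":0,"y":0,"z":0,"twist":0,"fingers":-1}]'
python3 go.py .6258 .1405 .247
```

```text
clock: 2.72
position: [0.6258, 0.139, 0.2521]
tcp_rot: [-0.0, 0.115, 0.993, -0.0]
force: [-0.1, 0.5, 0.0]
gripper_width: 0.0
finger_force: 0.0
pos [0.6258 0.139  0.2521] yaw 166.77 z [-1.e-03 -1.e-04 -1.e+00] F [-0.08  0.52  0.04] w 0.0 t 2.7167
units [0.009 0.036 0.128]
```

```bash
python3 -m creep '[{"x":0,"y":0,"z":0.1,"twist":0,"fingers":-1},{"x":0,"y":0,"z":0.05,"twist":0,"fingers":-1},{"x":0,"y":0,"z":0.05,"twist":0,"fingers":-1},{"x":0,"y":0,"z":0.04,"twist":0,"fingers":-1},{"x":0,"y":0,"z":0,"twist":0,"fingers":-1}]'; python3 -m creep '[{"x":0,"y":0,"z":0.02,"twist":0,"fingers":-1},{"x":0,"y":0,"z":0.02,"twist":0,"fingers":-1},{"x":0,"y":0,"z":0,"twist":0,"fingers":-1}]'
```

```text
clock: 3.13
position: [0.6263, 0.1389, 0.2434]
tcp_rot: [0.0, 0.115, 0.993, 0.0]
force: [0.5, 1.0, 2.7]
gripper_width: 0.0
finger_force: 1.1
clock: 3.38
position: [0.6263, 0.1389, 0.2419]
tcp_rot: [0.0, 0.115, 0.993, 0.0]
force: [-1.2, 1.0, 4.5]
gripper_width: -0.0002
finger_force: 2.4
```

```bash
python3 -m creep '[{"x":0,"y":0,"z":0.03,"twist":0,"fingers":-1},{"x":0,"y":0,"z":0.03,"twist":0,"fingers":-1},{"x":0,"y":0,"z":0.03,"twist":0,"fingers":-1},{"x":0,"y":0,"z":0,"twist":0,"fingers":-1},{"x":0,"y":0,"z":0,"twist":0,"fingers":-1}]'
python3 - <<'E'
from h import *
im=snapshot("top")["img"]
cv2.imwrite("pics/crop2.png",cv2.resize(im[105:235,200:310],None,fx=3,fy=3,interpolation=cv2.INTER_CUBIC))
E
```

```text
clock: 3.8
position: [0.6263, 0.1389, 0.2388]
tcp_rot: [0.0, 0.115, 0.993, 0.0]
force: [-0.0, 0.6, 5.9]
gripper_width: 0.0
finger_force: 3.1
```

View pics/crop2.png

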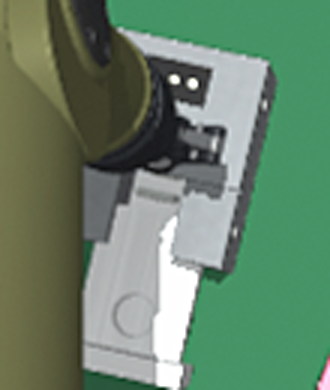

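The tray has sprung out, with the pocket at crop (134,315). I'll lift off and go over the shell.

```bash
python3 -m creep '[{"x":0,"y":0,"z":-0.5,"twist":0,"fingers":-1},{"x":0,"y":0,"z":-0.8,"twist":0,"fingers":-1},{"x":0.1,"y":-0.7,"z":-0.2,"twist":0,"fingers":0.5},{"x":0.1,"y":-0.8,"z":0,"twist":0,"fingers":0.5},{"x":0.1,"y":-0.8,"z":0,"twist":0,"fingers":0.5},{"x":0.1,"y":-0.8,"z":0,"twist":0,"fingers":0.5},{"x":0.1,"y":-0.8,"z":0,"twist":0,"fingers":0.5},{"x":0.1,"y":-0.8,"z":0,"twist":0,"fingers":0.5},{"x":0.1,"y":-0.8,"z":0,"twist":0,"fingers":0.5},{"x":0.1,"y":-0.8,"z":0,"twist":0,"fingers":0.5},{"x":0.1,"y":-0.8,"z":0,"twist":0,"fingers":0.5},{"x":0,"y":-0.8,"z":0,"twist":0,"fingers":0.5}]'; python3 -m creep '[{"x":0,"y":-0.8,"z":0,"twist":0,"fingers":0.5},{"x":0,"y":-0.8,"z":0,"twist":0,"fingers":0.5},{"x":0,"y":-0.4,"z":0,"twist":0,"fingers":0.5},{"x":0,"y":0,"z":0,"twist":0,"fingers":0.5},{"x":0,"y":0,"z":0,"twist":0,"fingers":0.5},{"x":0,"y":0,"z":0,"twist":0,"fingers":0.5}]'
python3 go.py .4995 -.237 .25;  python3 - <<'E'
from h import *
st=state();s=snapshot("wrist");t=snapshot("top");o=np.zeros((590,640,3),np.uint8);o[:400]=s["img"]
o[400:590,:320]=cv2.resize(t["img"][190:240,200:290],(320,178)) [:190] if 0 else cv2.resize(t["img"][180:228,210:290],(320,190),interpolation=cv2.INTER_CUBIC)
cv2.imwrite("pics/w2.png",o)
print(proj(s,[(.4995,-.237,.044)],st))
E
```

```text
clock: 4.85
position: [0.5169, -0.1621, 0.2974]
tcp_rot: [-0.001, 0.116, 0.993, 0.0]
force: [0.6, 0.4, 0.0]
gripper_width: 0.0641
finger_force: 0.0
clock: 5.35
position: [0.5004, -0.2374, 0.2974]
tcp_rot: [-0.0, 0.115, 0.993, 0.001]
force: [0.3, 0.6, -0.2]
gripper_width: 0.0642
finger_force: 0.0
pos [ 0.5004 -0.2374  0.2974] yaw 166.8 z [-8.0e-04  1.1e-03 -1.0e+00] F [ 0.32  0.56 -0.17] w 0.0642 t 5.35
units [0.022 0.004 1.185]
[[320.83061197 210.84559537]]
```

View pics/w2.png

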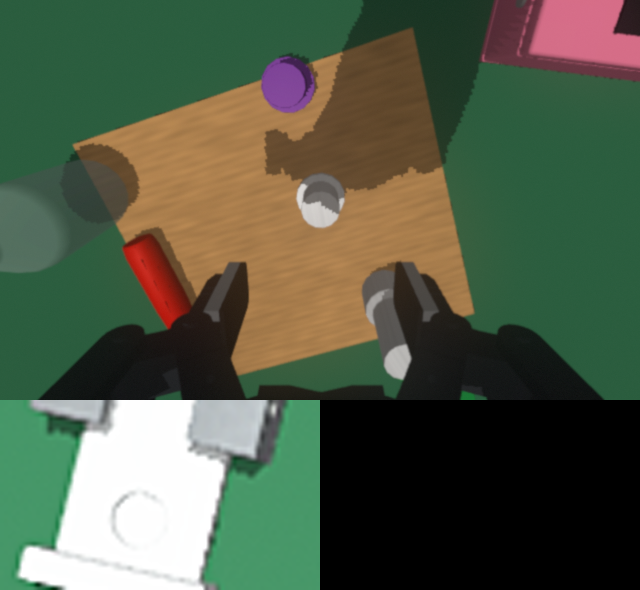

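The wrist view shows the shell's barrel top at about (320,208), the purple one at (288,84) and the plug at (398,362). The inset shows the tray out with an empty pocket at (139,519).

```bash
python3 - <<'E'
from h import *
st=state();s=snapshot("wrist");t=snapshot("top")
print(cast(s,[(320,208.5)],.044,st))
print("pocket top",cast(t,[(210+139/4-.4,180+(519-400)*48/190-.4)],.022))
E
python3 go.py .4990 -.2370 .194
```

```text
[[ 0.49830701 -0.23671044  0.044     ]]
pocket top [[0.50572411 0.16875381 0.022     ]]
pos [ 0.5007 -0.2371  0.2978] yaw 166.88 z [-1.e-04  5.e-04 -1.e+00] F [ 0.58 -0.61 -0.25] w 0.0643 t 5.55
units [ 0.042 -0.007  2.594]
```

```bash
python3 -m creep '[{"x":0.05,"y":0,"z":0.4,"twist":0,"fingers":0.5},{"x":0,"y":0,"z":0.6,"twist":0,"fingers":0.3},{"x":0,"y":0,"z":0.6,"twist":0,"fingers":0.1},{"x":0,"y":0,"z":0.5,"twist":0,"fingers":0},{"x":0,"y":0,"z":0.3,"twist":0,"fingers":0},{"x":0,"y":0,"z":0.19,"twist":0,"fingers":0},{"x":0,"y":0,"z":0,"twist":0,"fingers":0},{"x":0,"y":0,"z":0,"twist":0,"fingers":-0.3},{"x":0,"y":0,"z":0,"twist":0,"fingers":-0.5},{"x":0,"y":0,"z":0,"twist":0,"fingers":-0.7},{"x":0,"y":0,"z":0,"twist":0,"fingers":-0.9},{"x":0,"y":0,"z":0,"twist":0,"fingers":-0.9}]' 30
```

```text
clock: 6.55
position: [0.4988, -0.2383, 0.1954]
tcp_rot: [0.001, 0.115, 0.993, -0.0]
force: [-0.2, -0.4, 2.8]
gripper_width: 0.0247
finger_force: 29.7
```

```bash
python3 go.py
python3 - <<'E'
from h import *
s=snapshot("wrist");cv2.imwrite("pics/w3.png",s["img"])
E
```

```text
pos [ 0.4988 -0.2383  0.1954] yaw 166.74 z [ 2.e-03 -4.e-04 -1.e+00] F [-0.2  -0.42  2.82] w 0.0247 t 6.55
```

View pics/w3.png

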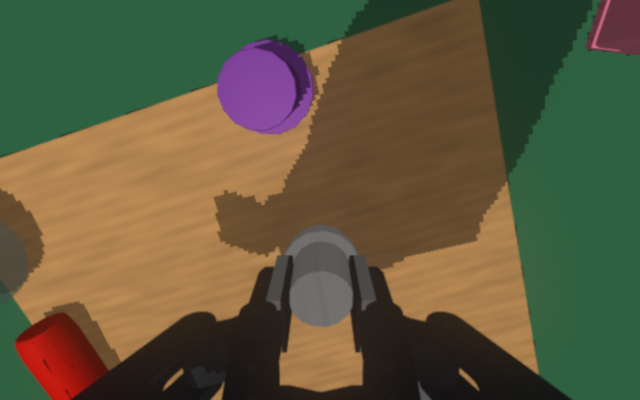

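The shell is gripped between the pads, with its top centred at about (321,292). I lift it and carry it to a viewing pose just behind the pocket.

```bash
python3 - <<'E'
from h import *
st=state();s=snapshot("wrist")
T=rot(st["tcp_rot"]);print("top rel tool mm",(T.T@(cast(s,[(321,293)],.044,st)[0]-st["position"])*1e3).round(1))
E
python3 -m creep '[{"x":0,"y":0,"z":-0.3,"twist":0,"fingers":-0.9},{"x":0,"y":0,"z":-0.7,"twist":0,"fingers":-0.9},{"x":0,"y":0.2,"z":-0.8,"twist":0,"fingers":-0.9},{"x":0.1,"y":0.5,"z":-0.8,"twist":0,"fingers":-0.9},{"x":0.1,"y":0.8,"z":0,"twist":0,"fingers":-0.9},{"x":0.1,"y":0.8,"z":0,"twist":0,"fingers":-0.9},{"x":0.1,"y":0.8,"z":0,"twist":0,"fingers":-0.9},{"x":0.1,"y":0.8,"z":0,"twist":0,"fingers":-0.9},{"x":0.1,"y":0.8,"z":0,"twist":0,"fingers":-0.9},{"x":0.1,"y":0.8,"z":0,"twist":0,"fingers":-0.9},{"x":0,"y":0.8,"z":0,"twist":0,"fingers":-0.9},{"x":0,"y":0.8,"z":0,"twist":0,"fingers":-0.9}]'; python3 -m creep '[{"x":0,"y":0.8,"z":0,"twist":0,"fingers":-0.9},{"x":0,"y":0.8,"z":0,"twist":0,"fingers":-0.9},{"x":0,"y":0.8,"z":0,"twist":0,"fingers":-0.9},{"x":0,"y":0.4,"z":0,"twist":0,"fingers":-0.9},{"x":0,"y":0,"z":0,"twist":0,"fingers":-0.9},{"x":0,"y":0,"z":0,"twist":0,"fingers":-0.9},{"x":0,"y":0,"z":0,"twist":0,"fingers":-0.9}]'
python3 go.py .5050 .1690 .26;  python3 - <<'E'
from h import *
st=state();s=snapshot("wrist");im=s["img"];cv2.imwrite("pics/w4.png",im)
print(proj(s,[(.505,.169,.022)],st))
E
```

```text
top rel tool mm [3.800e+00 1.000e-01 1.513e+02]
clock: 7.65
position: [0.5358, 0.0462, 0.2988]
tcp_rot: [-0.0, 0.116, 0.993, 0.0]
force: [1.0, -1.0, -2.3]
gripper_width: 0.0253
finger_force: 29.8
clock: 8.23
position: [0.5618, 0.152, 0.2983]
tcp_rot: [-0.0, 0.116, 0.993, -0.001]
force: [-0.1, -0.6, -1.4]
gripper_width: 0.0251
finger_force: 29.8
pos [0.5618 0.152  0.2983] yaw 166.63 z [-5.0e-04 -1.6e-03 -1.0e+00] F [-0.09 -0.57 -1.42] w 0.0251 t 8.2333
units [1.479 0.087 0.958]
[[326.67793259 117.94833115]]
```

View pics/w4.png

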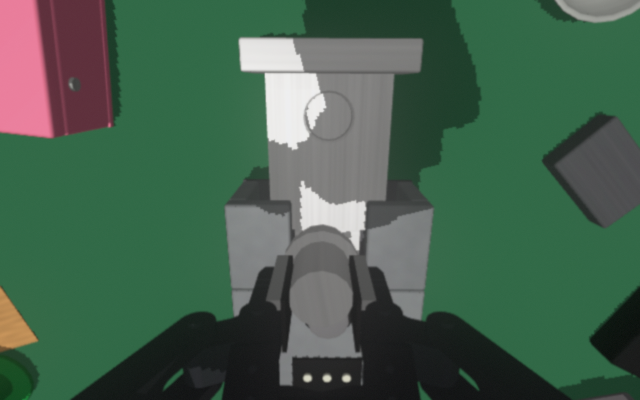

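The pocket rim is at about (329.5,115.5) and the held shell's top near (321,295). I measure both more precisely from pixel profiles.

Run:
```python
from h import *
im=cv2.imread("pics/w3.png");g=cv2.cvtColor(im,cv2.COLOR_BGR2GRAY)
print("col321 v",g[215:340,319:324].mean(1).astype(int).tolist())
print("row300 v",g[298:303,280:362].mean(0).astype(int).tolist())
st=state();s=snapshot("wrist")
T=rot(st["tcp_rot"]);a=np.linspace(0,2*np.pi,73)
for h in (151.4,):
  for x in(-2,0,2,4):
    P=np.c_[13*np.cos(a)+x,13*np.sin(a),a*0+h]/1e3@T.T+st["position"];p=proj(s,P,st);print(x,p.min(0).round(1),p.max(0).round(1))
    P=np.c_[18*np.cos(a)+x,18*np.sin(a),a*0+h+27]/1e3@T.T+st["position"];p=proj(s,P,st);print(" flange",p.min(0).round(1),p.max(0).round(1))
# pocket ellipse
g=cv2.cvtColor(s["img"],cv2.COLOR_BGR2GRAY)
print("prow",g[114:117,296:364].mean(0).astype(int).tolist());print("pcol",g[84:148,328:331].mean(1).astype(int).tolist())
P0=cast(s,[(329.5,115.5)],.022,st)[0];print("pocket",P0)
P=P0+np.c_[17.5*np.cos(a),17.5*np.sin(a),a*0]/1e3;p=proj(s,P,st);print(p.min(0),p.max(0))
print("pocket in tool mm",(T.T@(P0-st["position"])*1e3).round(1))
```

```text
col321 v [82, 83, 83, 83, 83, 82, 81, 80, 80, 82, 86, 88, 88, 88, 89, 92, 103, 109, 110, 110, 110, 111, 110, 110, 110, 108, 99, 91, 89, 88, 88, 88, 89, 88, 89, 88, 88, 89, 89, 88, 88, 89, 89, 89, 89, 89, 89, 89, 89, 89, 89, 89, 89, 88, 89, 93, 103, 109, 110, 110, 110, 110, 110, 110, 109, 109, 109, 109, 109, 108, 109, 108, 108, 108, 108, 108, 108, 108, 108, 107, 108, 107, 108, 107, 108, 107, 108, 107, 108, 108, 108, 108, 108, 109, 108, 108, 109, 109, 109, 109, 109, 109, 110, 110, 110, 110, 110, 110, 110, 111, 113, 120, 131, 134, 136, 136, 135, 137, 138, 138, 138, 137, 136, 136, 136]
row300 v [57, 40, 35, 34, 34, 33, 33, 33, 42, 71, 99, 109, 110, 110, 110, 110, 109, 109, 109, 109, 109, 109, 109, 108, 109, 109, 110, 110, 110, 111, 110, 110, 110, 110, 111, 110, 110, 109, 109, 108, 107, 107, 107, 107, 109, 110, 111, 112, 112, 111, 110, 111, 111, 110, 110, 111, 111, 111, 111, 111, 111, 111, 110, 111, 111, 111, 111, 110, 110, 110, 110, 104, 79, 49, 35, 32, 32, 34, 34, 34, 38, 53]
-2 [288.1 276.7] [353.6 332.8]
 flange [282.5 236. ] [359.2 304.1]
0 [287.9 272.1] [353.8 328.7]
 flange [282.3 
[... 260 characters left out ...]
33, 216, 186, 150, 133, 131, 133, 134, 134, 133, 133, 132, 132, 132, 132, 130, 129, 129, 131, 131, 130, 130, 130, 129, 127, 128, 129, 128, 127, 126, 127, 128, 128, 127, 124, 115, 109, 113, 119, 127, 131, 131, 131, 129, 127, 126, 126, 127]
pcol [129, 129, 129, 130, 130, 127, 117, 113, 121, 130, 133, 133, 132, 133, 133, 133, 133, 133, 133, 133, 133, 133, 132, 132, 132, 132, 132, 132, 132, 132, 132, 132, 132, 132, 132, 132, 131, 132, 132, 132, 131, 131, 131, 131, 131, 131, 131, 130, 131, 130, 130, 130, 130, 129, 121, 112, 115, 122, 125, 127, 128, 127, 127, 128]
pocket [0.50399799 0.17099712 0.022     ]
[303.54674602  88.22035173] [355.46544939 141.50752152]
pocket in tool mm [ 60.7   5.8 276.4]
```

```bash
python3 -m creep '[{"x":0.4,"y":0.03,"z":0,"twist":0,"fingers":-0.9},{"x":0.6,"y":0.03,"z":0,"twist":0,"fingers":-0.9},{"x":0.35,"y":0.03,"z":0.2,"twist":0,"fingers":-0.9},{"x":0.15,"y":0.03,"z":0.4,"twist":-0.03,"fingers":-0.9},{"x":0,"y":0,"z":0.5,"twist":0,"fingers":-0.9},{"x":0,"y":0,"z":0.4,"twist":0,"fingers":-0.9},{"x":0,"y":0,"z":0.3,"twist":0,"fingers":-0.9},{"x":0,"y":0,"z":0,"twist":0,"fingers":-0.9},{"x":0,"y":0,"z":0,"twist":0,"fingers":-0.9},{"x":0,"y":0,"z":0,"twist":0,"fingers":-0.9}]'
python3 go.py .5050 .1685 .219;  python3 - <<'E'
from h import *
s=snapshot("wrist");cv2.imwrite("pics/w5.png",s["img"][0:400]);
E
```

```text
clock: 9.17
position: [0.5052, 0.1719, 0.2273]
tcp_rot: [0.001, 0.115, 0.993, 0.0]
force: [0.7, -0.4, -0.8]
gripper_width: 0.025
finger_force: 29.7
pos [0.5052 0.1719 0.2273] yaw 166.83 z [ 1.5e-03  5.0e-04 -1.0e+00] F [ 0.74 -0.43 -0.81] w 0.025 t 9.1667
units [-0.014 -0.083  0.207]
```

View pics/w5.png

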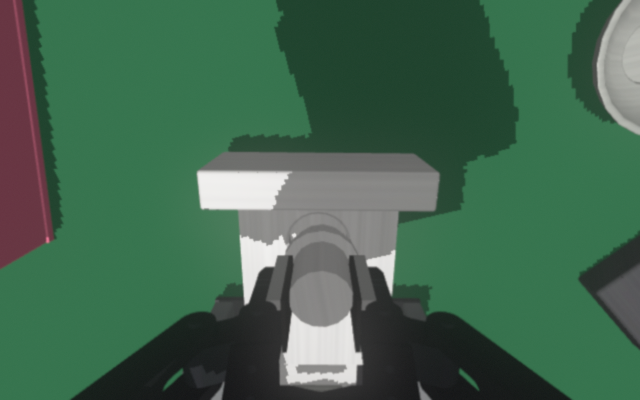

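The rim arc's apex is near (319,213) and the tray edges at row 240 are near columns 239 and 399. The shell's top is centred on column 320.6. I turn this into the remaining offset.

Run:
```python
from h import *
st=state();s=snapshot("wrist");T=rot(st["tcp_rot"]);a=np.linspace(0,2*np.pi,361)
g=cv2.cvtColor(s["img"],cv2.COLOR_BGR2GRAY)
print("col",g[205:240,316:321].mean(1).astype(int).tolist())
for r in(218,222,226): print("row",r,g[r,280:362].tolist())
print("edges",g[225,230:250].tolist(),g[225,390:410].tolist())
L=cast(s,[(239.5,225),(399,225)],.022,st);print("tray centre tool",((T.T@(L.mean(0)-st["position"]))*1e3).round(1), np.linalg.norm(L[0]-L[1]))
for dx in(-2,0,2):
  for dy in (-2,0):
    c=st["position"]+T@np.array([.0008+dx/1e3,dy/1e3,0]);c[2]=.022
    p=proj(s,c+.016*np.c_[np.cos(a),np.sin(a),a*0],st);i=p[:,1].argmin();print(dx,dy,"apex",p[i].round(1),"at row222",sorted(p[np.abs(p[:,1]-222)<.6][:,0].round(0))[::6])
print(st["position"])
```

```text
col [136, 136, 134, 130, 125, 131, 128, 123, 129, 136, 138, 139, 138, 139, 139, 139, 139, 139, 137, 130, 117, 110, 108, 109, 110, 112, 120, 130, 134, 134, 134, 134, 134, 133, 134]
row 218 [138, 139, 139, 139, 141, 140, 140, 139, 139, 140, 140, 140, 138, 139, 138, 138, 135, 131, 129, 129, 131, 134, 137, 138, 138, 140, 138, 137, 137, 139, 141, 142, 141, 141, 140, 139, 139, 140, 140, 139, 138, 138, 136, 137, 137, 138, 138, 137, 137, 137, 136, 135, 135, 133, 128, 125, 123, 126, 129, 133, 135, 137, 139, 140, 139, 140, 140, 139, 137, 138, 139, 141, 141, 141, 141, 141, 138, 137, 135, 134, 135, 136]
row 222 [139, 139, 139, 140, 141, 141, 141, 140, 139, 139, 139, 137, 133, 127, 126, 128, 134, 137, 139, 141, 140, 139, 137, 139, 138, 138, 138, 137, 137, 140, 141, 142, 142, 140, 139, 139, 140, 140, 140, 138, 138, 136, 137, 137, 137, 138, 137, 137, 136, 137, 137, 136, 136, 136, 136, 137, 135, 133, 131, 125, 122, 124, 130, 136, 138, 139, 139, 139, 138, 138, 139, 141, 140, 140, 141, 140, 138, 136, 135, 134, 136, 137]
row 226 [140, 139, 140, 140, 142, 141, 141, 139, 137, 132, 127, 125, 130, 135, 137
[... 322 characters left out ...]
135, 135, 137]
edges [104, 105, 104, 105, 105, 105, 106, 108, 119, 134, 139, 141, 140, 138, 139, 139, 141, 142, 140, 139] [136, 135, 137, 137, 137, 134, 120, 95, 92, 97, 97, 98, 98, 98, 98, 97, 98, 98, 97, 98]
tray centre tool [ 10.2  -0.9 205.5] 0.08461467845018988
-2 -2 apex [316.5 216.3] at row222 [np.float64(298.0), np.float64(335.0)]
-2 0 apex [320.3 216.3] at row222 [np.float64(302.0), np.float64(339.0)]
0 -2 apex [316.5 212.8] at row222 [np.float64(294.0), np.float64(339.0)]
0 0 apex [320.3 212.8] at row222 [np.float64(298.0), np.float64(343.0)]
2 -2 apex [316.5 209.2] at row222 [np.float64(291.0)]
2 0 apex [320.3 209.2] at row222 [np.float64(295.0)]
[0.50527485 0.17207893 0.22751665]
```

```bash
python3 -m creep '[{"x":0.006,"y":-0.036,"z":0,"twist":0,"fingers":-0.9},{"x":0,"y":0,"z":0.1,"twist":0,"fingers":-0.9},{"x":0,"y":0,"z":0.1,"twist":0,"fingers":-0.9},{"x":0,"y":0,"z":0.05,"twist":0,"fingers":-0.9},{"x":0,"y":0,"z":0.05,"twist":0,"fingers":-0.9},{"x":0,"y":0,"z":0,"twist":0,"fingers":-0.9},{"x":0,"y":0,"z":0,"twist":0,"fingers":-0.9}]';python3 go.py; python3 -m creep '[{"x":0,"y":0,"z":0.04,"twist":0,"fingers":-0.9},{"x":0,"y":0,"z":0.03,"twist":0,"fingers":-0.9},{"x":0,"y":0,"z":0,"twist":0,"fingers":-0.9}]'
```

```text
clock: 9.85
position: [0.5041, 0.1708, 0.2142]
tcp_rot: [0.0, 0.114, 0.993, -0.0]
force: [0.3, -1.0, -1.5]
gripper_width: 0.0248
finger_force: 29.8
pos [0.5041 0.1708 0.2142] yaw 166.89 z [ 2.e-04 -2.e-04 -1.e+00] F [ 0.27 -0.99 -1.52] w 0.0248 t 9.85
clock: 10.1
position: [0.5042, 0.1708, 0.2115]
tcp_rot: [0.0, 0.114, 0.993, 0.0]
force: [2.4, -1.1, -2.8]
gripper_width: 0.025
finger_force: 29.8
```

No contact with the foot 6 mm below the tray surface, so it has entered the pocket. I lower it the rest of the way.

```bash
python3 -m creep '[{"x":0,"y":0,"z":0.04,"twist":0,"fingers":-0.9},{"x":0,"y":0,"z":0.02,"twist":0,"fingers":-0.9},{"x":0,"y":0,"z":0.02,"twist":0,"fingers":-0.9},{"x":0,"y":0,"z":0.01,"twist":0,"fingers":-0.9},{"x":0,"y":0,"z":0,"twist":0,"fingers":-0.9}]'
```

```text
clock: 10.52
position: [0.5042, 0.1708, 0.208]
tcp_rot: [0.0, 0.114, 0.993, 0.0]
force: [3.4, -0.3, -0.3]
gripper_width: 0.0249
finger_force: 29.8
```

```bash
python3 -m creep '[{"x":-0.01,"y":0,"z":0.02,"twist":0,"fingers":-0.9},{"x":0,"y":0,"z":0.01,"twist":0,"fingers":-0.9},{"x":0,"y":0,"z":0,"twist":0,"fingers":-0.9}]'; python3 -m creep '[{"x":0,"y":0,"z":0,"twist":0,"fingers":-0.3},{"x":0,"y":0,"z":0,"twist":0,"fingers":-0.1},{"x":0,"y":0,"z":0,"twist":0,"fingers":0},{"x":0,"y":0,"z":0,"twist":0,"fingers":0.1},{"x":0,"y":0,"z":-0.1,"twist":0,"fingers":0.1},{"x":0,"y":0,"z":-0.4,"twist":0,"fingers":0.1},{"x":0,"y":0,"z":-0.7,"twist":0,"fingers":0.1},{"x":0,"y":0,"z":-0.7,"twist":0,"fingers":0.1},{"x":0,"y":0,"z":-0.2,"twist":0,"fingers":0.1},{"x":0,"y":0,"z":0,"twist":0,"fingers":0.1},{"x":0,"y":0,"z":0,"twist":0,"fingers":0.1}]'
python3 - <<'E'
from h import *
st=state();s=snapshot("wrist");cv2.imwrite("pics/w6.png",s["img"]);print(st["position"])
E
```

```text
clock: 10.77
position: [0.5045, 0.1708, 0.2073]
tcp_rot: [0.0, 0.114, 0.993, 0.0]
force: [1.4, -1.5, 4.4]
gripper_width: 0.025
finger_force: 30.3
clock: 11.68
position: [0.5042, 0.1708, 0.2907]
tcp_rot: [0.0, 0.114, 0.993, 0.0]
force: [-0.7, 0.3, 0.2]
gripper_width: 0.047
finger_force: 0.0
[0.50421717 0.17083633 0.29073298]
```

View pics/w6.png

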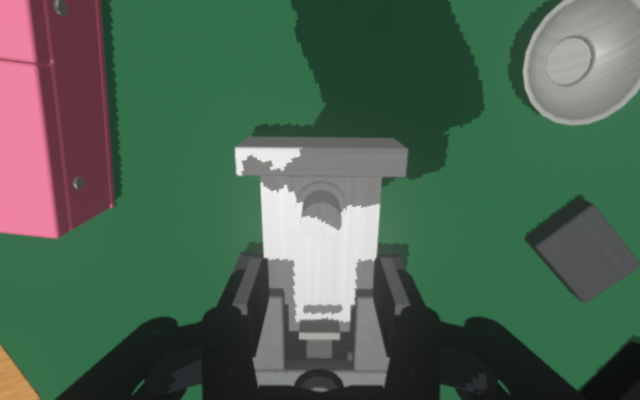

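The shell stands upright and free in the pocket at about (322,212), with the fingers clear of it. Next I shut the fingers and move in front of the plate.

```bash
python3 -m creep '[{"x":0.4,"y":0,"z":0,"twist":0,"fingers":-1},{"x":0.6,"y":0,"z":0,"twist":0,"fingers":-1},{"x":0.6,"y":0,"z":0,"twist":0,"fingers":-1},{"x":0.3,"y":0,"z":0,"twist":0,"fingers":-1},{"x":0,"y":0,"z":0.4,"twist":0,"fingers":-1},{"x":0,"y":0,"z":0.6,"twist":0,"fingers":-1},{"x":0,"y":0,"z":0.6,"twist":0,"fingers":-1},{"x":0,"y":0,"z":0.5,"twist":0,"fingers":-1},{"x":0,"y":0,"z":0.3,"twist":0,"fingers":-1},{"x":0,"y":0,"z":0,"twist":0,"fingers":-1},{"x":0,"y":0,"z":0,"twist":0,"fingers":-1}]' 40; python3 go.py .4485 .1837 .193
```

```text
clock: 12.65
position: [0.43, 0.1877, 0.1936]
tcp_rot: [-0.001, 0.114, 0.993, -0.001]
force: [-0.8, 0.4, 1.0]
gripper_width: 0.0001
finger_force: 0.0
pos [0.43   0.1877 0.1936] yaw 166.88 z [-0.0023 -0.0017 -1.    ] F [-0.79  0.35  0.98] w 0.0001 t 12.65
units [-0.474  0.009  0.015]
```

```bash
python3 -m creep '[{"x":-0.2,"y":0,"z":0,"twist":0,"fingers":-1},{"x":-0.2,"y":0,"z":0,"twist":0,"fingers":-1},{"x":-0.05,"y":0,"z":0,"twist":0,"fingers":-1},{"x":-0.05,"y":0,"z":0,"twist":0,"fingers":-1},{"x":-0.05,"y":0,"z":0,"twist":0,"fingers":-1},{"x":-0.05,"y":0,"z":0,"twist":0,"fingers":-1},{"x":0,"y":0,"z":0,"twist":0,"fingers":-1}]'; python3 go.py; python3 -m creep '[{"x":-0.05,"y":0,"z":0,"twist":0,"fingers":-1},{"x":-0.05,"y":0,"z":0,"twist":0,"fingers":-1},{"x":-0.05,"y":0,"z":0,"twist":0,"fingers":-1},{"x":-0.05,"y":0,"z":0,"twist":0,"fingers":-1},{"x":0,"y":0,"z":0,"twist":0,"fingers":-1}]'; python3 go.py
```

```text
clock: 13.23
position: [0.4539, 0.1827, 0.1949]
tcp_rot: [0.0, 0.114, 0.993, 0.0]
force: [-2.0, 0.3, 1.3]
gripper_width: -0.0003
finger_force: 0.9
pos [0.4539 0.1827 0.1949] yaw 166.89 z [ 3.e-04  3.e-04 -1.e+00] F [-2.01  0.26  1.29] w -0.0003 t 13.2333
clock: 13.65
position: [0.462, 0.1807, 0.1947]
tcp_rot: [0.0, 0.114, 0.993, 0.0]
force: [-2.1, 0.2, 1.2]
gripper_width: -0.0001
finger_force: 1.0
pos [0.462  0.1807 0.1947] yaw 166.88 z [ 6.e-04  1.e-04 -1.e+00] F [-2.09  0.21  1.23] w -0.0001 t 13.65
```

```bash
for i in 1 2 3; do python3 -m creep '[{"x":-0.03,"y":0,"z":0,"twist":0,"fingers":-1},{"x":-0.03,"y":0,"z":0,"twist":0,"fingers":-1},{"x":-0.03,"y":0,"z":0,"twist":0,"fingers":-1},{"x":-0.03,"y":0,"z":0,"twist":0,"fingers":-1},{"x":0,"y":0,"z":0,"twist":0,"fingers":-1}]'|egrep "position|^force"; done
```

```text
position: [0.4664, 0.1796, 0.1947]
force: [-2.3, 0.4, 1.1]
position: [0.4705, 0.1787, 0.1947]
force: [-5.0, 0.7, 4.0]
position: [0.4749, 0.1777, 0.1946]
force: [-5.8, 0.5, 4.8]
```

```bash
for i in 1 2 3 4; do python3 -m creep '[{"x":-0.03,"y":0,"z":0,"twist":0,"fingers":-1},{"x":-0.03,"y":0,"z":0,"twist":0,"fingers":-1},{"x":-0.03,"y":0,"z":0,"twist":0,"fingers":-1},{"x":-0.03,"y":0,"z":0,"twist":0,"fingers":-1},{"x":0,"y":0,"z":0,"twist":0,"fingers":-1}]'|egrep "position|^force"; done
```

```text
position: [0.481, 0.1761, 0.1948]
force: [0.3, -0.2, 0.1]
position: [0.4851, 0.1752, 0.1947]
force: [-3.0, 0.1, 1.9]
position: [0.4898, 0.1741, 0.1947]
force: [-1.9, -0.6, 1.6]
position: [0.4945, 0.1729, 0.1947]
force: [-3.4, -0.5, 1.2]
```

```bash
for i in 1 2 3 4 5; do python3 -m creep '[{"x":-0.02,"y":0,"z":0,"twist":0,"fingers":-1},{"x":-0.02,"y":0,"z":0,"twist":0,"fingers":-1},{"x":-0.02,"y":0,"z":0,"twist":0,"fingers":-1},{"x":0,"y":0,"z":0,"twist":0,"fingers":-1}]'|egrep "position|^force"; done
```

```text
position: [0.4967, 0.1724, 0.1946]
force: [-4.4, -1.0, 0.8]
position: [0.499, 0.1719, 0.1946]
force: [-4.8, -1.8, 0.2]
position: [0.5014, 0.1714, 0.1946]
force: [-3.9, -1.6, 0.5]
position: [0.5037, 0.1709, 0.1947]
force: [-4.4, -1.5, -0.5]
position: [0.5061, 0.1703, 0.1947]
force: [-4.7, -1.1, -0.1]
```

```bash
for i in 1 2 3; do python3 -m creep '[{"x":-0.02,"y":0,"z":0,"twist":0,"fingers":-1},{"x":-0.02,"y":0,"z":0,"twist":0,"fingers":-1},{"x":-0.02,"y":0,"z":0,"twist":0,"fingers":-1},{"x":0,"y":0,"z":0,"twist":0,"fingers":-1}]'|egrep "position|^force"; done
```

```text
position: [0.5084, 0.1698, 0.1947]
force: [-4.0, -0.9, -0.2]
position: [0.5107, 0.1693, 0.1947]
force: [-4.2, -2.2, 0.3]
position: [0.513, 0.1687, 0.1947]
force: [-5.1, -1.7, 0.2]
```

```bash
for i in 1 2 3; do python3 -m creep '[{"x":-0.02,"y":0,"z":0,"twist":0,"fingers":-1},{"x":-0.02,"y":0,"z":0,"twist":0,"fingers":-1},{"x":-0.02,"y":0,"z":0,"twist":0,"fingers":-1},{"x":0,"y":0,"z":0,"twist":0,"fingers":-1}]'|egrep "position|^force"; done
```

```text
position: [0.5153, 0.1682, 0.1947]
force: [-4.4, -2.7, 0.1]
position: [0.5176, 0.1677, 0.1947]
force: [-4.6, -1.5, 0.7]
position: [0.5193, 0.1673, 0.1947]
force: [-6.7, -1.8, 3.2]
```

```bash
for i in 1 2 3; do python3 -m creep '[{"x":-0.015,"y":0,"z":0,"twist":0,"fingers":-1},{"x":-0.015,"y":0,"z":0,"twist":0,"fingers":-1},{"x":0,"y":0,"z":0,"twist":0,"fingers":-1}]'|egrep "position|^force"; done
```

```text
position: [0.5204, 0.1671, 0.1947]
force: [-8.9, -1.5, 2.4]
position: [0.5214, 0.1668, 0.1946]
force: [-8.3, -1.6, 3.8]
position: [0.523, 0.1664, 0.1947]
force: [-6.2, -2.4, 1.1]
```

```bash
for i in 1 2 3; do python3 -m creep '[{"x":-0.015,"y":0,"z":0,"twist":0,"fingers":-1},{"x":-0.015,"y":0,"z":0,"twist":0,"fingers":-1},{"x":0,"y":0,"z":0,"twist":0,"fingers":-1}]'|egrep "position|^force"; done
```

```text
position: [0.5244, 0.166, 0.1947]
force: [-4.9, -1.7, 0.9]
position: [0.5257, 0.1658, 0.1947]
force: [-6.0, -2.6, 0.5]
position: [0.5272, 0.1656, 0.1948]
force: [-3.3, -1.3, -1.1]
```

The catch peak is passed and the force is easing. Now very small steps to feel for the click.

```bash
for i in 1 2 3 4; do python3 -m creep '[{"x":-0.01,"y":0,"z":0,"twist":0,"fingers":-1},{"x":0,"y":0,"z":0,"twist":0,"fingers":-1}]'|egrep "position|^force"; done
```

```text
position: [0.5279, 0.1658, 0.195]
force: [-2.6, -0.7, -0.4]
position: [0.5284, 0.1658, 0.1952]
force: [-1.1, -0.5, -0.3]
position: [0.5285, 0.1658, 0.1952]
force: [-1.4, 0.9, 0.5]
position: [0.5287, 0.1658, 0.1951]
force: [-2.5, 1.2, 1.2]
```

```bash
for i in 1 2 3; do python3 -m creep '[{"x":-0.01,"y":0,"z":0,"twist":0,"fingers":-1},{"x":0,"y":0,"z":0,"twist":0,"fingers":-1}]'|egrep "position|^force"; done
```

```text
position: [0.5288, 0.1656, 0.1949]
force: [-3.0, 1.5, 2.2]
position: [0.5291, 0.1655, 0.1948]
force: [-3.6, 3.1, 3.0]
position: [0.5295, 0.1653, 0.1947]
force: [-3.8, 2.0, 2.4]
```

```bash
for i in 1 2 3; do python3 -m creep '[{"x":-0.01,"y":0,"z":0,"twist":0,"fingers":-1},{"x":0,"y":0,"z":0,"twist":0,"fingers":-1}]'|egrep "position|^force"; done
```

```text
position: [0.53, 0.1651, 0.1947]
force: [-4.1, 3.0, 3.3]
position: [0.5304, 0.1651, 0.1947]
force: [-4.4, 2.2, 3.0]
position: [0.5305, 0.1651, 0.1947]
force: [-4.6, 2.9, 3.7]
```

```bash
for i in 1 2; do python3 -m creep '[{"x":-0.012,"y":0,"z":0,"twist":0,"fingers":-1},{"x":0,"y":0,"z":0,"twist":0,"fingers":-1}]'|egrep "position|^force"; done;  for i in 1 2 3; do python3 -m creep '[{"x":0.04,"y":0,"z":0,"twist":0,"fingers":-1},{"x":0,"y":0,"z":0,"twist":0,"fingers":-1},{"x":0,"y":0,"z":0,"twist":0,"fingers":-1}]'|egrep "position|^force|finger_f"; done
```

```text
position: [0.5307, 0.165, 0.1947]
force: [-7.2, 4.0, 4.2]
position: [0.5308, 0.165, 0.1947]
force: [-7.0, 3.9, 5.9]
position: [0.53, 0.1651, 0.1946]
force: [-4.0, 2.4, 2.2]
finger_force: 2.3
position: [0.5286, 0.1651, 0.1945]
force: [-2.8, 2.5, -0.5]
finger_force: 1.6
position: [0.5278, 0.1646, 0.1949]
force: [-0.1, 0.1, 0.1]
finger_force: 0.0
```

The force rose at the hard stop and fell to zero on backing off, so the catch is holding. I retreat and check.

```bash
python3 -m creep '[{"x":0.2,"y":0,"z":0,"twist":0,"fingers":-1},{"x":0.5,"y":0,"z":0,"twist":0,"fingers":-1},{"x":0.7,"y":0,"z":0,"twist":0,"fingers":-1},{"x":0.6,"y":0,"z":-0.5,"twist":0,"fingers":-1},{"x":0.2,"y":0,"z":-0.8,"twist":0,"fingers":-1},{"x":0,"y":0,"z":-0.8,"twist":0,"fingers":-1},{"x":0,"y":0,"z":-0.6,"twist":0,"fingers":-1},{"x":0,"y":0,"z":0,"twist":0,"fingers":-1},{"x":0,"y":0,"z":0,"twist":0,"fingers":-1},{"x":0,"y":0,"z":0,"twist":0,"fingers":-1}]'
python3 - <<'E'
from h import *
# box pose as fitted; estimate tray joint from the front plate's top edge in the wrist picture, twice
st=state();s=snapshot("wrist");im=s["img"];cv2.imwrite("pics/w7.png",im)
u=np.array([.9735,-.2286]);v=np.array([.2286,.9735]);pk=np.array([.5038,.171])
g=im.astype(int);sat=g.max(2)-g.min(2)
# sample along box x at y=+-.035,+45mm, height of plate top, coordinate = metres in +x from open pocket
for y in(-.045,-.03,.03,.045):
    d=np.arange(-.06,.10,.002);P=np.c_[pk+d[:,None]*u+y*v,np.full(len(d),.05)]
    p=proj(s,P,st).round().astype(int);ok=(p[:,0]>=0)&(p[:,0]<640)&(p[:,1]>=0)&(p[:,1]<400)
    print(y,[(round(a*1e3),int(sat[q[1],q[0]]),int(g[q[1],q[0]].mean())) for a,q,o in zip(d,p,ok) if o][::2])
E
```

```text
clock: 25.32
position: [0.4409, 0.1852, 0.3021]
tcp_rot: [-0.0, 0.114, 0.993, -0.0]
force: [-0.3, 0.2, -0.4]
gripper_width: -0.0002
finger_force: 0.0
-0.045 [(-60, 66, 90), (-56, 66, 90), (-52, 66, 90), (-48, 64, 91), (-44, 66, 90), (-40, 66, 91), (-36, 65, 91), (-32, 65, 90), (-28, 65, 91), (-24, 66, 90), (-20, 64, 90), (-16, 65, 90), (-12, 64, 90), (-8, 65, 89), (-4, 64, 89), (0, 64, 89), (4, 63, 89), (8, 27, 66), (12, 8, 97), (16, 2, 109), (20, 5, 47), (24, 8, 31), (28, 7, 31), (32, 5, 30), (36, 5, 30), (40, 4, 27), (44, 5, 29), (48, 4, 30), (52, 3, 30), (56, 3, 29), (60, 3, 28), (64, 3, 29), (68, 3, 27), (72, 2, 26), (76, 1, 27), (80, 2, 26), (84, 1, 26), (88, 2, 27), (92, 3, 27), (96, 4, 31)]
-0.03 [(-60, 66, 90), (-56, 66, 90), (-52, 65, 90), (-48, 66, 91), (-44, 65, 89), (-40, 65, 90), (-36, 65, 91), (-32, 65, 91), (-28, 65, 89), (-24, 64, 90), (-20, 65, 90), (-16, 64, 90), (-12, 64, 89), (-8, 64, 90), (-4, 58, 81), (0, 37, 56), (4, 37, 55), (8, 4, 70), (12, 7, 33), (16, 7, 32), (20, 6, 33), (24, 5, 30), (28, 5, 29), (32, 4, 30), (36, 4, 31), (40, 3, 26), (44, 3, 29), (48, 2, 
[... 570 characters left out ...]
, (56, 2, 27), (60, 1, 27), (64, 2, 28), (68, 2, 28), (72, 2, 27), (76, 2, 27), (80, 1, 28), (84, 2, 27), (88, 1, 27), (92, 2, 27), (96, 2, 27)]
0.045 [(-60, 65, 90), (-56, 66, 89), (-52, 65, 91), (-48, 66, 90), (-44, 66, 90), (-40, 65, 90), (-36, 65, 91), (-32, 65, 90), (-28, 65, 90), (-24, 65, 90), (-20, 66, 90), (-16, 65, 90), (-12, 65, 90), (-8, 65, 90), (-4, 61, 86), (0, 39, 56), (4, 43, 63), (8, 38, 55), (12, 32, 59), (16, 2, 77), (20, 4, 60), (24, 7, 32), (28, 6, 30), (32, 6, 31), (36, 4, 29), (40, 5, 28), (44, 3, 30), (48, 4, 27), (52, 2, 29), (56, 3, 28), (60, 2, 27), (64, 2, 27), (68, 3, 26), (72, 3, 27), (76, 3, 28), (80, 2, 26), (84, 1, 27), (88, 1, 25), (92, 2, 28), (96, 3, 29)]
```

```bash
python3 -m creep '[{"x":0,"y":-0.4,"z":-0.3,"twist":0,"fingers":-1},{"x":-0.1,"y":-0.8,"z":-0.3,"twist":0,"fingers":-1},{"x":-0.3,"y":-0.8,"z":-0.2,"twist":0,"fingers":-1},{"x":-0.3,"y":-0.8,"z":0,"twist":0,"fingers":-1},{"x":-0.2,"y":-0.8,"z":0,"twist":0,"fingers":-1},{"x":-0.2,"y":-0.8,"z":0,"twist":0,"fingers":-1},{"x":0,"y":-0.8,"z":0,"twist":0,"fingers":-1},{"x":0,"y":-0.8,"z":0,"twist":0,"fingers":-1},{"x":0,"y":-0.4,"z":0,"twist":0,"fingers":-1},{"x":0,"y":0,"z":0,"twist":0,"fingers":-1},{"x":0,"y":0,"z":0,"twist":0,"fingers":-1}]'
python3 - <<'E'
from h import *
s=snapshot("top");im=s["img"].astype(int);sat=im.max(2)-im.min(2);br=im.mean(2)
u=np.array([.9735,-.2286]);v=np.array([.2286,.9735]);c=np.array([.6309,.1375])
for y in(-.04,.04,-.02,0,.005):
    d=np.arange(-.19,-.04,.004);P=np.c_[c+d[:,None]*u+y*v,np.full(len(d),.05)]
    p=proj(s,P).round().astype(int)
    print(y,[(round(a*1e3),int(sat[q[1],q[0]]),int(br[q[1],q[0]])) for a,q in zip(d,p)])
m=((br>200)&(sat<40)).astype(np.uint8);roi=np.zeros_like(m);roi[160:235,200:290]=1
for k in cv2.findContours(m*roi,cv2.RETR_EXTERNAL,cv2.CHAIN_APPROX_SIMPLE)[0]:
    if cv2.contourArea(k)>15: print(cv2.minAreaRect(k),(( cast(s,[cv2.minAreaRect(k)[0]],.05)[0,:2]-c)@np.c_[u,v]).round(4))
E
```

```text
clock: 26.28
position: [0.4257, -0.0743, 0.3336]
tcp_rot: [-0.001, 0.115, 0.993, 0.0]
force: [-1.0, 0.2, 0.3]
gripper_width: 0.0003
finger_force: 0.0
-0.04 [(-190, 77, 103), (-186, 78, 104), (-182, 78, 104), (-178, 78, 104), (-174, 77, 102), (-170, 78, 104), (-166, 78, 104), (-162, 77, 104), (-158, 78, 103), (-154, 78, 104), (-150, 78, 104), (-146, 78, 103), (-142, 78, 103), (-138, 79, 103), (-134, 77, 103), (-130, 78, 104), (-126, 78, 104), (-122, 77, 104), (-118, 78, 104), (-114, 78, 103), (-110, 78, 103), (-106, 80, 107), (-102, 61, 81), (-98, 47, 52), (-94, 0, 255), (-90, 0, 255), (-86, 1, 254), (-82, 2, 242), (-78, 8, 166), (-74, 9, 186), (-70, 10, 186), (-66, 9, 184), (-62, 10, 182), (-58, 9, 183), (-54, 10, 188), (-50, 9, 182), (-46, 9, 182), (-42, 9, 185)]
0.04 [(-190, 77, 103), (-186, 78, 103), (-182, 78, 103), (-178, 78, 104), (-174, 78, 104), (-170, 77, 103), (-166, 78, 103), (-162, 78, 104), (-158, 78, 104), (-154, 77, 104), (-150, 78, 103), (-146, 78, 104), (-142, 78, 104), (-138, 77, 104), (-134, 77, 103), (-130, 78, 103), (-126, 78, 104), (-122, 77, 104), (-118, 78, 10
[... 1578 characters left out ...]
 103), (-182, 78, 104), (-178, 78, 103), (-174, 78, 104), (-170, 78, 103), (-166, 77, 103), (-162, 79, 103), (-158, 78, 104), (-154, 78, 104), (-150, 77, 103), (-146, 77, 104), (-142, 77, 103), (-138, 77, 103), (-134, 77, 104), (-130, 78, 104), (-126, 79, 103), (-122, 78, 104), (-118, 77, 104), (-114, 78, 104), (-110, 77, 103), (-106, 79, 104), (-102, 62, 83), (-98, 43, 53), (-94, 3, 217), (-90, 0, 255), (-86, 0, 253), (-82, 0, 253), (-78, 0, 253), (-74, 0, 254), (-70, 0, 254), (-66, 2, 247), (-62, 3, 237), (-58, 1, 254), (-54, 0, 253), (-50, 1, 252), (-46, 1, 252), (-42, 1, 252)]
((247.994140625, 179.7764892578125), (45.66386795043945, 29.7194766998291), 12.52880573272705) [-0.0606  0.0022]
```

The plate's front face is at about −0.095 m in the box frame, which puts the tray joint near −0.005. It is holding with the robot well away, so I hand in.

```bash
python3 -c "
from bench import *
print(hand_in())"
```

```text
the job is handed in; nothing more can be done
None
```

The job is handed in, with no verdict returned: the tray sprang out on the release, the shell was set down and let go in its pocket, and the tray is caught home at about joint −0.005 (seen from the top camera, robot clear); I did not re-check the shell's seating after the push.

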